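# Clamp the goldsmith's stake with the T-handled hex key

### The arm

A 6-joint arm with a two-finger parallel gripper is mounted at the origin on the work surface. World frame = base frame: x ahead of the robot, y to its left, z up, the work surface at z = 0. Lengths are in m, angles in degrees, forces in N, time in s.
With the tool pointing down it reaches from about 0.275 to 1 m from the base axis. Payload 8.4 kg.
Tool frame: the origin (TCP) lies at the very end of the fingers, on their centre line; the grasp point (between the pads) lies 19 mm behind it (robot.grip_depth is the distance from the TCP to the grasp point, in m); z points along the fingers, y is the line along which they close (so a half turn about z gives the same grasp; the last joint's range is limited). The gripper opens to 85 mm and grips with 20 to 120 N. Pads are 22 mm wide; open, the fingers measure 114 mm over their backs; the gripper's body (76 mm by 85 mm) begins 54 mm behind the grasp point. The pads swing forward as they close: fully open they stand 13 mm farther back than shut.
Start: joints at [-65.226, 20.225, 93.587, -0, 66.188, -0.138], TCP at [0.263, -0.567, 0.231] pointing down, gripper open.
Joint ranges: [-150.9, 150.9], [-52.94, 120.26], [3.33, 152.33], [-74.26, 254.26], [0, 154.13], [-172.89, 172.89]. Speed limits (degrees/s): [127.2, 127.2, 159.86, 180, 180, 180].

### API

Orientations are given as [roll, pitch, yaw] about the fixed x, y, z axes, in that order (R = Rz(yaw) Ry(pitch) Rx(roll)).
In Python, from cell import robot, vision gives the robot as it stands.
- The arm moves only by the tool send_rows, never from a script. Its argument "steps" is one flat list of numbers, 6 for each row, row after row: the shift along the tool's x, y, z as a fraction of full scale, then the turn, a rotation vector about the tool's x, y, z as a fraction of full scale. A call has 1 to 5 rows; each row is the pose to reach, as a shift and turn from the pose commanded when the call began, along the tool's axes at that moment; what a row does not reach only later rows make up. Full scale, the value 1, is 0.1 m for a shift and 60 degrees for a turn. A row lasts 1/8 s, in which the tool goes at most 62.5 mm and 10.7 degrees, less where a joint would pass 70% of its speed; a pose out of reach is approached as far as the arm can. A call with a number of a shift or a turn outside -1 to 1 is refused whole. A call with a gripper value outside its range is refused whole. "grip" is the gripper command: -1 is shut, 1 is fully open, values between are in proportion, set as the call begins (left out, the last holds). The fingers move at their own pace and stop on an object; the grip force is fixed at half the most. Time passes only in rows, so rows that repeat a pose let the fingers close. It gives the time, the measured TCP pose, the force, the opening and the grip force at its end, in the units of the state.
- robot.observe(): the state, without advancing time (a new reading comes with each control period).
- vision.grab_frame(name): name is "scene" or "top" or "wrist"; returns a dict with "frame" (480x640x3 uint8, red, green, blue), "depth" (480x640 float32, m along the optical axis (not along the pixel's ray), 0 where there is no reading), "fx", "fy", "cx", "cy" (pixels), "world_to_cam" (4x4, takes a point from world to camera coordinates). Camera axes: x right, y down, z forward; pixel columns grow to the right and rows downward; lengths in m; the calibration is good to about 2 mm. A picture is of the moment at which its call begins.
- robot.job_done(): hands the job in; it is judged then, once.
The state is a dict: "clock": time; "q": joint angles; "joint_vel": joint speeds; "joint_efforts": joint torques, N m; "tcp_pos": TCP position; "tcp_rot": TCP orientation; "wrist_force": force on the tool from outside, world axes, zero at the start; "ft_torque": the same for the moment, N m; "width": finger opening in m; "finger_force": force on a finger pad.
Only numpy, scipy, OpenCV 4.12 (cv2) and the standard library are available. Lean on these libraries where they do the work, as an engineer would, in place of code of your own. Each camera call takes 0.05 s, during which the arm holds its last target. There are 200 camera calls.

### The job

Tighten the strap clamp that holds the steel stake: take the red T-handled hex key off its wooden rest, stand it upright in the hex socket of the clamp screw and seat it fully home while you hold it, then let go of it. Take it again by its red crossbar and turn the screw clockwise until it is tight against its stop, where the red line on the screw head meets the red line on the strap. Let go and leave the key standing fully home in the screw, and do not shift or tip the bottle, the tin, the tower of jars or the mallet.

Things in the scene. Friction and masses are not known exactly. Their poses are not given: they have to be found in the camera images.
- key_mid (a point): T-handled hex key, 182 mm long, 0.3 kg: bare hex steel shank 17 mm across flats with a red crossbar on top. This point: shank axis, 80 mm from the tip, near the centre of mass. Axes: z along the shank, tip to crossbar; y along the crossbar; shank flats face +y and -y, corners +x and -x. At the start it leans at 45 degrees on the rest, tip low, crossbar high and level, this point 82 mm up, clear all round
- key_tip (a point): tip of the key, on its axis; the last 5 mm taper from 17 mm to 9 mm diameter; axes as key_mid. On the rest it lies in an open-topped trough 25 mm long; the key lifts straight up out of the rest
- key_bar (a point): centre of the red crossbar (100 mm long, 16 mm wide, 22 mm deep along the shank), 171 mm from the tip; its underside is 160 mm and its top 182 mm from the tip, the red collar under it begins at 150 mm; axes as key_mid
- socket_mouth (a point): centre of the open top of the hex socket in the dark clamp screw, 62 mm above the bench; head 33 mm across, 28 mm tall. The socket opens straight up, 18.5 mm across flats, 24 mm deep (floor = tip of the seated key). Axes turn with the screw: z up; flats face +y and -y, so the key fits with its x axis at a multiple of 60 degrees from this x axis, give or take 10 degrees
- screw (a joint): turn of the screw in rad, growing clockwise seen from above; 2.4 is tight against the stop, where the red lines meet; starts between 0.2 and 1.3. It turns stiffly (about 0.15 N m) and stays where it is left; the key has 10 degrees of play either way in the socket and leans up to 5 degrees when let go
- stake_top (a point): top of the steel mushroom stake, 48 mm across, part of the fixed clamp, 133 mm above the bench, 82 mm from the screw's axis, on the clamp's far side
- bottle_mid (a point): centre of an upright amber bottle, 54 mm diameter, 150 mm tall, loose, beside the clamp; leave it alone
- tin_mid (a point): centre of an upright tin, 60 mm diameter, 70 mm tall, loose, on the other side of the clamp from the bottle; leave it alone
- tower_mid (a point): centre of a tower of coloured jars joined together, 48 mm diameter, 120 mm tall, loose, beyond the key rest; leave it alone
- mallet_mid (a point): middle of a wooden mallet lying on the bench, about 170 mm long, head 80 mm by 38 mm; leave it alone
- head_line (a point): red line on the rim of the screw head, 14 mm from the screw's axis; it turns with the screw and meets the red line on the strap when tight
There are look-alikes about, which are no part of the job. Of the things like the part that bears key_mid, leave any that is green or pink; of the rest the larger one is meant.

How it is judged:
By the outcome, as a careful person would: the job done as asked, in the order asked, and still so for the second after the job is handed in, with the robot touching nothing.
It also fails if it takes over 72 s, if anything falls off the work surface, if the arm or the gripper's body presses on something with over 40 N, if the wrist force passes 120 N, or if a joint passes its speed limit or range.

## Working session

There is one attempt and no reset: what is moved stays moved. The work goes in short steps, Python scripts to look and compute and a tool call to move; the robot and the scene stay as the last step left them, time stands still between calls to the robot, and variables do not carry over. Pictures are saved under pics/ and viewed, at most 10 in all, crops included, and the job is handed in when it is done.

Besides the shell and the picture viewer there is one more tool, called in YAML: its name, and indented under it one key for each argument. send_rows: Moves the arm, as the interface text tells. Its arguments: {"type":"object","properties":{"steps":{"type":"array"},"grip":{"type":"number"}},"required":["steps"]}

```bash
ls; mkdir -p pics
cat > h.py <<'E'
import numpy as np,cv2
from cell import robot,vision
from scipy.spatial.transform import Rotation as R
def grab(n,save=None):
    f=vision.grab_frame(n)
    if save: cv2.imwrite('pics/'+save+'.png',f['frame'][:,:,::-1])
    np.savez('/tmp/'+n+'.npz',**f); return f
def world(f,u,v,d=None):
    d=f['depth'][int(round(v)),int(round(u))] if d is None else d
    p=np.array([(u-f['cx'])/f['fx']*d,(v-f['cy'])/f['fy']*d,d,1])
    return (np.linalg.inv(f['world_to_cam'])@p)[:3]
def atz(f,u,v,z):
    T=np.linalg.inv(f['world_to_cam']);o=T[:3,3]
    r=T[:3,:3]@np.array([(u-f['cx'])/f['fx'],(v-f['cy'])/f['fy'],1]);return o+r*(z-o[2])/r[2]
def pix(f,p):
    c=f['world_to_cam']@np.append(p,1);return c[0]/c[2]*f['fx']+f['cx'],c[1]/c[2]*f['fy']+f['cy']
E
python3 - <<'E'
from h import *
a=grab('top','top');b=grab('scene','scene')
o=robot.observe();print(o)
for f in(a,b):print(f['fx'],np.round(f['world_to_cam'],3).tolist())
E
```

```text
pics
{'clock': 0.1, 'q': array([-6.52254881e+01,  2.02615008e+01,  9.36244304e+01, -7.57388367e-04,
        6.61883427e+01, -1.38433912e-01]), 'joint_vel': array([-0.02907459, -0.19503914, -0.11029272,  0.05342261,  0.05535812,
       -0.01485662]), 'joint_efforts': array([-6.46706994e-04, -6.06358552e+01, -3.42820716e+01, -3.46624438e-05,
        4.02807374e-03,  6.81553288e-06]), 'tcp_pos': array([ 0.26308274, -0.56645939,  0.23060712]), 'tcp_rot': array([-1.79925725e+02,  5.13063555e-04,  2.49132524e+01]), 'wrist_force': array([ 0.14866277, -0.52290816, -0.48740591]), 'ft_torque': array([-0.014009  , -0.00095839,  0.00521592]), 'finger_force': 0.0, 'width': 0.08526692254684788}
510.6881307232099 [[-0.007, -1.0, -0.023, 0.004], [-0.998, 0.009, -0.068, 0.522], [0.068, 0.023, -0.997, 1.046], [0.0, 0.0, 0.0, 1.0]]
500.18162136244445 [[-0.457, 0.889, 0.004, 0.243], [0.73, 0.378, -0.569, -0.297], [-0.507, -0.258, -0.822, 1.473], [0.0, 0.0, 0.0, 1.0]]
```

View pics/top.png

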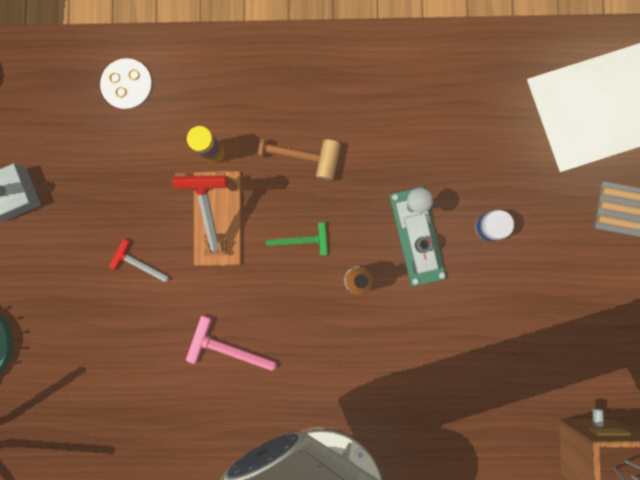

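View pics/scene.png

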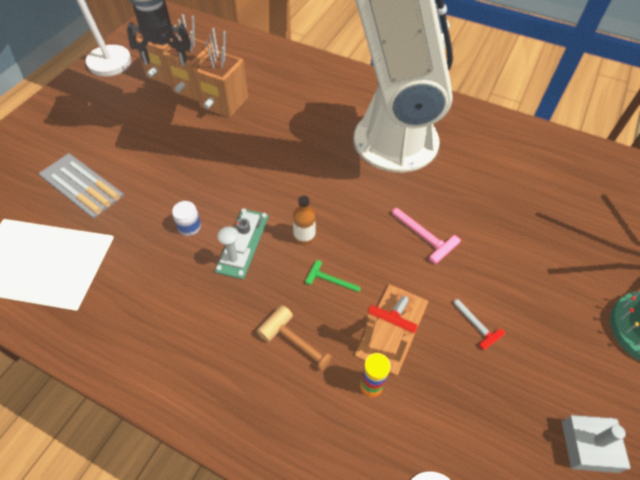

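The large red key is the target: its bar is at about (200,182) and its tip near (213,250) in the top view. The clamp screw is at (424,244) and the stake at (420,201). The tower at (200,140) stands beyond the bar. Next I'll crop in closer and measure.

Run:
```python
from h import *
f=dict(np.load('/tmp/top.npz'))
im=f['frame'][:,:,::-1]
a=cv2.resize(im[160:280,160:260],None,fx=4,fy=4,interpolation=cv2.INTER_CUBIC)
b=cv2.resize(im[220:270,400:450],(400,400),interpolation=cv2.INTER_CUBIC)
b=cv2.copyMakeBorder(b,0,80,0,0,cv2.BORDER_CONSTANT)
cv2.imwrite('pics/crop1.png',np.hstack([a,b]))
hsv=cv2.cvtColor(f['frame'],cv2.COLOR_RGB2HSV)
m=((hsv[...,0]<6)|(hsv[...,0]>174))&(hsv[...,1]>190)&(hsv[...,2]>90)
m[:165]=0;m[200:]=0;m[:,:165]=0;m[:,240:]=0
v,u=np.nonzero(m)
P=np.array([world(f,x,y) for x,y in zip(u,v)]);P=P[P[:,2]>.1]
print(len(P),P.mean(0),P.min(0),P.max(0))
c=P.mean(0);w=np.linalg.svd(P-c)[2];print(w)
t=(P-c)@w[0];print(t.min(),t.max(),c+w[0]*(t.min()+t.max())/2)
for n,(x,y) in dict(shank1=(205,205),shank2=(208,222),shank3=(211,238),tip=(213,248),stake=(420,199),tower=(200,138),screwrim=(417,244),bottle=(360,282),tin=(497,225)).items(): print(n,world(f,x,y).round(4))
print('screw',atz(f,424,244,.062))
```

```text
606 [0.61327212 0.21758035 0.15562556] [ 0.44966609 -0.0244826   0.13775111] [0.62556089 0.2663128  1.07880115]
[[-0.15955815 -0.31723158  0.93482903]
 [ 0.0586269  -0.94833463 -0.31180813]
 [-0.98544613 -0.0050546  -0.16991283]]
-0.024955800817621318 0.9659060300506309 [0.53820398 0.06833079 0.59543936]
shank1 [0.5768 0.2162 0.1145]
shank2 [0.5467 0.2167 0.0878]
shank3 [0.517  0.217  0.0605]
tip [0.4978 0.2175 0.0408]
stake [ 0.5814 -0.1898  0.1331]
tower [0.7052 0.2253 0.1211]
screwrim [ 0.5014 -0.1945  0.0619]
bottle [ 0.429  -0.0756  0.1514]
tin [ 0.5372 -0.3509  0.0693]
screw [ 0.50128096 -0.20832011  0.062     ]
```

View pics/crop1.png

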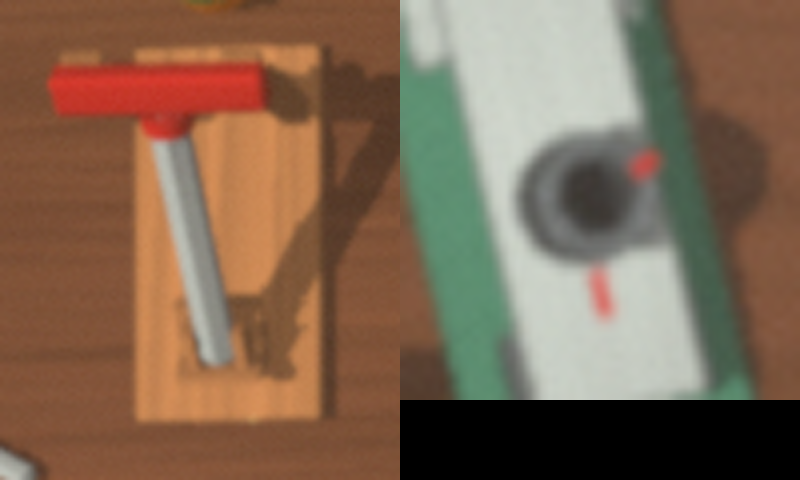

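The crop shows the key's shank lying along +x and its bar along y. In the right panel the head line is about (650,165) from a screw centre of (590,197), and the strap line is at (600,292), so roughly 112° of clockwise turn is left.

```bash
cat >> h.py <<'E'
def redpts(f,box,zlo,zhi):
    hsv=cv2.cvtColor(f['frame'],cv2.COLOR_RGB2HSV)
    m=((hsv[...,0]<6)|(hsv[...,0]>174))&(hsv[...,1]>150)&(hsv[...,2]>60)
    k=np.zeros_like(m);k[box[1]:box[3],box[0]:box[2]]=1
    v,u=np.nonzero(m&k);P=np.array([world(f,x,y) for x,y in zip(u,v)])
    return P[(P[:,2]>zlo)&(P[:,2]<zhi)]
def rel(p,rpy,cur=None):
    "print row fractions from current pose to TCP pose p,rpy"
    o=robot.observe();c=R.from_euler('xyz',o['tcp_rot'],degrees=True);t=R.from_euler('xyz',rpy,degrees=True)
    return (c.inv().apply(np.array(p)-o['tcp_pos'])/.1).round(3),((c.inv()*t).as_rotvec(degrees=True)/60).round(3)
E
python3 - <<'E'
from h import *
f=dict(np.load('/tmp/top.npz'))
P=redpts(f,(165,165,240,200),.12,.175)
c=np.median(P,0);P=P[np.abs(P[:,1]-c[1])<.06];c=P.mean(0);w=np.linalg.svd(P-c)[2];print(len(P),c,w[0]);
print(np.percentile(P,[1,99],axis=0))
# shank points
v,u=np.mgrid[200:248,195:222];S=np.array([world(f,x,y) for x,y in zip(u.ravel(),v.ravel())])
S=S[(S[:,2]-.707*0>.045)&(np.abs(S[:,1]-.2165)<.012)]
A=np.polyfit(S[:,2],S[:,0],1);B=np.polyfit(S[:,2],S[:,1],1);print(len(S),A,B,np.polyval(A,.082),np.polyval(B,.082))
# target grasp
zk=np.array([1,0,1])/2**.5; bar=np.array([.618,.2165,.1463])
# tool z=-zk, tool y = +-key x
for s in(1,-1):
  y=s*np.array([1,0,-1])/2**.5; z=-zk; x=np.cross(y,z)
  r=R.from_matrix(np.c_[x,y,z]).as_euler('xyz',degrees=True)
  for d in(.12,.019): 
    p=bar+zk*d-zk*.038*(d<.1)
    print(s,d,p,r,rel(p,r))
E
```

```text
692 [0.61321645 0.21807574 0.15177226] [-0.01410571  0.99988716 -0.00516601]
[[0.59601474 0.16958431 0.13860894]
 [0.62556736 0.26627918 0.15948058]]
447 [0.97591636 0.46426014] [0.01699238 0.21507145] 0.5442852805775716 0.21646482949515705
1 0.12 [0.70285281 0.2165     0.23115281] [-135.    0.   90.] (array([ 7.287e+00, -5.249e+00,  1.000e-03]), array([ 0.665, -0.426, -1.026]))
1 0.019 [0.60456497 0.2165     0.13286497] [-135.    0.   90.] (array([ 6.395, -5.661,  0.985]), array([ 0.665, -0.426, -1.026]))
-1 0.12 [0.70285281 0.2165     0.23115281] [135.   0. -90.] (array([ 7.287e+00, -5.249e+00,  1.000e-03]), array([-0.477, -0.745,  1.802]))
-1 0.019 [0.60456497 0.2165     0.13286497] [135.   0. -90.] (array([ 6.395, -5.661,  0.985]), array([-0.477, -0.745,  1.802]))
```

send_rows:
  steps: [0.45, -0.33, -0.03, 0, 0, 0, 0.91, -0.656, -0.06, 0, 0, 0, 0.91, -0.656, -0.06, 0, 0, 0]

```text
clock: 0.48
tcp_pos: [0.3194, -0.4661, 0.2372]
tcp_rot: [-179.9, -0.0, 25.1]
wrist_force: [0.1, -0.3, 0.0]
width: 0.0854
finger_force: 0.0
```

send_rows:
  steps: [0.45, -0.33, -0.03, 0, 0, 0, 0.91, -0.656, -0.06, 0, 0, 0, 0.91, -0.656, -0.06, 0, 0, 0]

```text
clock: 0.85
tcp_pos: [0.3742, -0.3692, 0.2434]
tcp_rot: [-180.0, -0.0, 25.1]
wrist_force: [-0.5, -0.4, 0.6]
width: 0.0857
finger_force: 0.0
```

send_rows:
  steps: [0.45, -0.33, -0.03, 0, 0, 0, 0.91, -0.656, -0.06, 0, 0, 0, 0.91, -0.656, -0.06, 0, 0, 0]

```text
clock: 1.23
tcp_pos: [0.4292, -0.2721, 0.2494]
tcp_rot: [180.0, -0.0, 25.1]
wrist_force: [0.2, -1.0, 0.0]
width: 0.0853
finger_force: 0.0
```

send_rows:
  steps: [0.45, -0.33, -0.03, 0, 0, 0, 0.91, -0.656, -0.06, 0, 0, 0, 0.91, -0.656, -0.06, 0, 0, 0]

```text
clock: 1.6
tcp_pos: [0.4842, -0.1747, 0.2553]
tcp_rot: [180.0, -0.0, 25.1]
wrist_force: [-0.1, -0.1, -0.2]
width: 0.0853
finger_force: 0.0
```

send_rows:
  steps: [0.45, -0.33, -0.03, 0, 0, 0, 0.91, -0.656, -0.06, 0, 0, 0, 0.91, -0.656, -0.06, 0, 0, 0]

```text
clock: 1.98
tcp_pos: [0.5392, -0.0773, 0.2612]
tcp_rot: [180.0, -0.0, 25.0]
wrist_force: [-0.9, 0.5, 0.2]
width: 0.0853
finger_force: 0.0
```

send_rows:
  steps: [0.45, -0.33, -0.03, 0, 0, 0, 0.91, -0.656, -0.06, 0, 0, 0, 0.91, -0.656, -0.06, 0, 0, 0]

```text
clock: 2.35
tcp_pos: [0.5941, 0.0201, 0.267]
tcp_rot: [180.0, -0.0, 25.0]
wrist_force: [-0.1, -1.0, -0.5]
width: 0.0855
finger_force: 0.0
```

send_rows:
  steps: [0.45, -0.33, -0.03, 0, 0, 0, 0.91, -0.656, -0.06, 0, 0, 0, 0.91, -0.656, -0.06, 0, 0, 0]

```text
clock: 2.72
tcp_pos: [0.649, 0.1177, 0.2727]
tcp_rot: [180.0, 0.0, 25.0]
wrist_force: [0.6, -1.2, 0.1]
width: 0.0854
finger_force: 0.0
```

send_rows:
  steps: [0.45, -0.33, -0.03, 0, 0, 0, 0.91, -0.656, -0.06, 0, 0, 0, 0.91, -0.656, -0.06, 0, 0, 0]

```text
clock: 3.1
tcp_pos: [0.7037, 0.2153, 0.2783]
tcp_rot: [180.0, 0.0, 25.0]
wrist_force: [-0.6, -0.3, -0.5]
width: 0.0854
finger_force: 0.0
```

send_rows:
  steps: [0, 0, 0, 0.16, -0.1, -0.25, 0, 0, 0, 0.333, -0.213, -0.513, 0, 0, 0, 0.333, -0.213, -0.513, 0, 0, 0, 0.333, -0.213, -0.513, 0, 0, 0, 0.333, -0.213, -0.513]
  grip: -0.2

```text
clock: 3.72
tcp_pos: [0.703, 0.212, 0.2774]
tcp_rot: [-157.4, 6.8, 57.3]
wrist_force: [0.3, 0.2, -0.9]
width: 0.0339
finger_force: 0.0
```

send_rows:
  steps: [0, 0, 0, 0.16, -0.1, -0.25, 0, 0, 0, 0.333, -0.213, -0.513, 0, 0, 0, 0.333, -0.213, -0.513, 0, 0, 0, 0.333, -0.213, -0.513, 0, 0, 0, 0.333, -0.213, -0.513]

```text
clock: 4.35
tcp_pos: [0.7025, 0.215, 0.2775]
tcp_rot: [-134.9, 0.2, 89.9]
wrist_force: [-0.1, 0.3, -0.7]
width: 0.0343
finger_force: 0.0
```

Run:
```python
from h import *
f=grab('wrist','wrist1')
print(robot.observe()['q'].round(1))
u,v=pix(f,np.array([.616,.218,.1465]));print(u,v,f['fx'])
P=redpts(f,(0,0,640,480),.1,.18);P=P[(np.abs(P[:,0]-.615)<.04)&(np.abs(P[:,1]-.218)<.08)]
zk=np.array([1,0,1])/2**.5;xk=np.array([1,0,-1])/2**.5
a=P@zk;print(len(P),a.max())
T=P[a>np.percentile(a,95)-.006];c=np.median(T,0);print('top face med',c)
print('x range',np.percentile(T@xk,[1,50,99]),'y',np.percentile(T[:,1],[1,99]),'a',np.percentile(T@zk,[5,50,95]))
b=np.polyfit(T[:,1],T@xk,1);print(b)
```

```text
[ 12.7  57.2  35.3  11.9 131.1  17.2]
359.7073075891658 216.17164595005187 389.22907643303614
2898 0.5523646590173396
top face med [0.62374457 0.2218     0.15447709]
x range [0.32442942 0.33181531 0.33984089] y [0.17096314 0.26642245] a [0.54734902 0.54996697 0.5513238 ]
[-0.00453264  0.33284852]
```

View pics/wrist1.png

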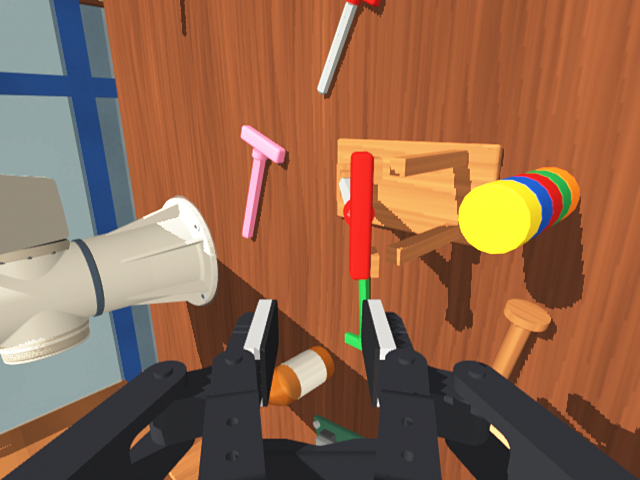

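The wrist view shows the bar centred at (360,215) and the tower clear at (500,215). The bar centre works out to (0.616, 0.219, 0.146).

send_rows:
  steps: [0.037, 0.315, 0.3, 0, 0, 0, 0.037, 0.315, 0.63, 0, 0, 0, 0.037, 0.315, 0.63, 0, 0, 0]

```text
clock: 4.78
tcp_pos: [0.6783, 0.2185, 0.2122]
tcp_rot: [-134.9, 0.2, 89.9]
wrist_force: [0.2, 0.2, 0.8]
width: 0.0341
finger_force: 0.0
```

send_rows:
  steps: [0, 0, 0.3, 0, 0, 0, 0, 0, 0.6, 0, 0, 0, 0, 0, 0.8, 0, 0, 0, 0, 0, 1.0, 0, 0, 0, 0, 0, 1.0, 0, 0, 0]

```text
clock: 5.4
tcp_pos: [0.6099, 0.2191, 0.1434]
tcp_rot: [-135.1, 0.1, 89.9]
wrist_force: [0.4, 0.5, 0.2]
width: 0.0345
finger_force: 0.0
```

Run:
```python
from h import *
print(rel([.6095,.2187,.14],[-135,0,90]))
f=grab('wrist','wrist2')
```

```text
(array([-0.004,  0.021,  0.027]), array([ 0.002, -0.   , -0.002]))
```

View pics/wrist2.png

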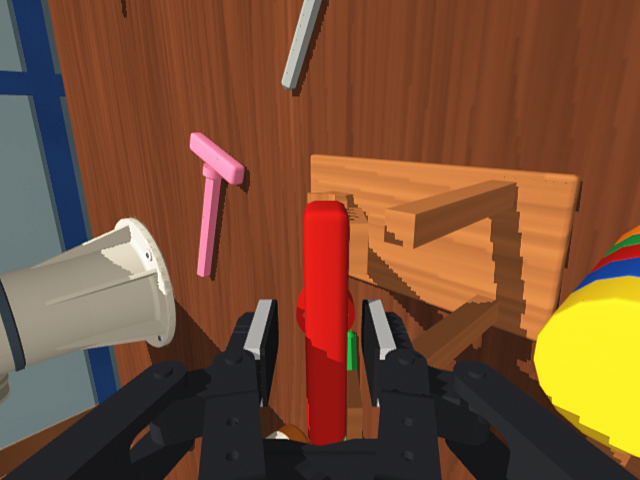

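The bar sits between the pads (columns 303–347, pads at 275 and 363). The collar is wider than the bar, so I'll stay shallow and close here.

send_rows:
  steps: [0, 0.015, 0.02, 0, 0, 0, 0, 0.015, 0.02, 0, 0, 0, 0, 0.015, 0.02, 0, 0, 0, 0, 0.015, 0.02, 0, 0, 0, 0, 0.015, 0.02, 0, 0, 0]
  grip: -1

```text
clock: 6.08
tcp_pos: [0.6106, 0.2194, 0.1409]
tcp_rot: [-135.2, -0.0, 90.0]
wrist_force: [3.1, -0.2, 5.8]
width: 0.0147
finger_force: 58.6
```

send_rows:
  steps: [0, 0, 0, 0, 0, 0, 0, 0, 0, 0, 0, 0]

```text
clock: 6.32
tcp_pos: [0.6107, 0.2194, 0.1409]
tcp_rot: [-135.2, -0.0, 90.0]
wrist_force: [3.3, -0.5, 5.3]
width: 0.0147
finger_force: 58.6
```

send_rows:
  steps: [0, -0.1, -0.1, 0, 0, 0, 0, -0.25, -0.25, 0, 0, 0, 0, -0.5, -0.5, 0, 0, 0, 0, -0.75, -0.75, 0, 0, 0, 0, -0.75, -0.75, 0, 0, 0]

```text
clock: 6.95
tcp_pos: [0.6105, 0.2198, 0.2496]
tcp_rot: [-135.3, -0.1, 90.0]
wrist_force: [-0.6, 0.0, -2.7]
width: 0.0148
finger_force: 59.0
```

send_rows:
  steps: [0, -0.3, -0.3, 0, 0, 0, 0, -0.6, -0.6, 0, 0, 0, 0, -0.75, -0.75, 0, 0, 0, 0, -0.75, -0.75, 0, 0, 0]

```text
clock: 7.45
tcp_pos: [0.6095, 0.2196, 0.3519]
tcp_rot: [-135.1, 0.0, 90.0]
wrist_force: [-1.0, -0.2, -4.0]
width: 0.0144
finger_force: 59.0
```

Run:
```python
from h import *
b=grab('scene');a=grab('top')
o=robot.observe();print(o['tcp_pos'],o['tcp_rot'],o['wrist_force'],o['q'].round(1))
# hi-res views of socket in both cameras
c=[]
for f in(a,b):
    u,v=pix(f,np.array([.501,-.2085,.062]));u,v=int(u),int(v)
    c.append(cv2.resize(f['frame'][v-20:v+20,u-20:u+20,::-1],(400,400),interpolation=cv2.INTER_CUBIC));print(u,v)
cv2.imwrite('pics/crop2.png',np.hstack(c))
```

```text
[0.60899112 0.21942132 0.3495032 ] [-1.34879195e+02  8.04556886e-02  9.00099646e+01] [ 0.6224478   0.16844006 -3.13573042] [ 14.4  44.   52.2  12.7 127.4  18.1]
424 244
242 222
```

View pics/crop2.png

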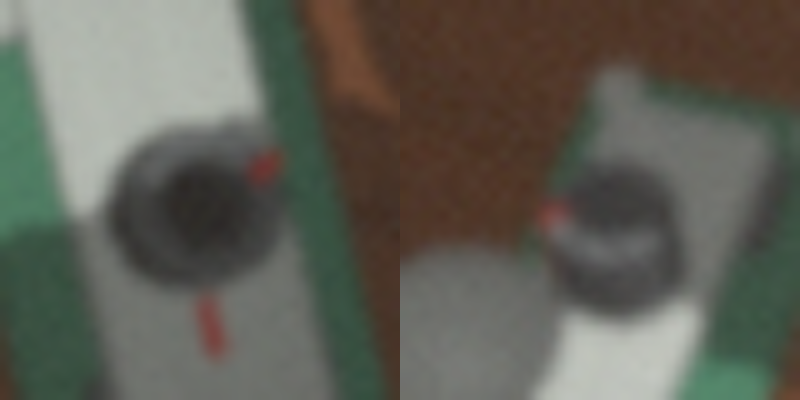

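Too coarse to read the hex, so I'll stand the key upright and read it with the wrist camera near the socket.

send_rows:
  steps: [0, 0, 0, -0.15, 0, 0, 0, 0, 0, -0.3, 0, 0, 0, 0, 0, -0.5, 0, 0, 0, 0, 0, -0.65, 0, 0, 0, 0, 0, -0.752, 0, 0]

```text
clock: 8.18
tcp_pos: [0.6076, 0.2192, 0.3502]
tcp_rot: [179.8, 0.1, 90.1]
wrist_force: [-1.2, -0.1, -3.6]
width: 0.0146
finger_force: 59.0
```

send_rows:
  steps: [-0.4, -0.1, 0, 0, 0, 0, -0.8, -0.2, 0, 0, 0, 0, -1, -0.25, 0, 0, 0, 0, -1, -0.25, 0, 0, 0, 0]

```text
clock: 8.68
tcp_pos: [0.5835, 0.1184, 0.3502]
tcp_rot: [-179.9, 0.1, 89.9]
wrist_force: [0.2, -0.4, -3.4]
width: 0.0145
finger_force: 59.0
```

send_rows:
  steps: [-0.4, -0.1, 0, 0, 0, 0, -0.8, -0.2, 0, 0, 0, 0, -1, -0.25, 0, 0, 0, 0, -1, -0.25, 0, 0, 0, 0]

```text
clock: 9.18
tcp_pos: [0.5592, 0.0192, 0.3511]
tcp_rot: [179.9, 0.0, 89.9]
wrist_force: [1.1, 0.8, -2.7]
width: 0.0146
finger_force: 59.0
```

send_rows:
  steps: [-0.4, -0.1, 0, 0, 0, 0, -0.8, -0.2, 0, 0, 0, 0, -1, -0.25, 0, 0, 0, 0, -1, -0.25, 0, 0, 0, 0]

```text
clock: 9.68
tcp_pos: [0.5346, -0.0805, 0.3513]
tcp_rot: [179.9, 0.0, 90.0]
wrist_force: [0.7, 0.1, -2.2]
width: 0.0145
finger_force: 59.0
```

Run:
```python
from h import *
o=robot.observe();print(o['tcp_pos'],o['tcp_rot'],o['wrist_force'],o['q'].round(1))
f=grab('wrist','wrist3')
c=R.from_euler('xyz',o['tcp_rot'],degrees=True)
W=np.linalg.inv(f['world_to_cam']);print('cam in tool',c.inv().apply(W[:3,3]-o['tcp_pos']),c.inv().apply(W[:3,2]))
print(pix(f,np.array([.501,-.2085,.062])))
```

```text
[ 0.53462682 -0.08049556  0.35131742] [1.79917863e+02 4.29133438e-03 8.99559027e+01] [ 0.73702838  0.13860382 -2.15820499] [-8.7  7.1 95.4  0.  77.5 -8.7]
cam in tool [ 0.07852497 -0.00017433 -0.14282902] [-0.30943533  0.00118578  0.95091975]
(np.float64(291.2506825833544), np.float64(293.3922565347093))
```

View pics/wrist3.png

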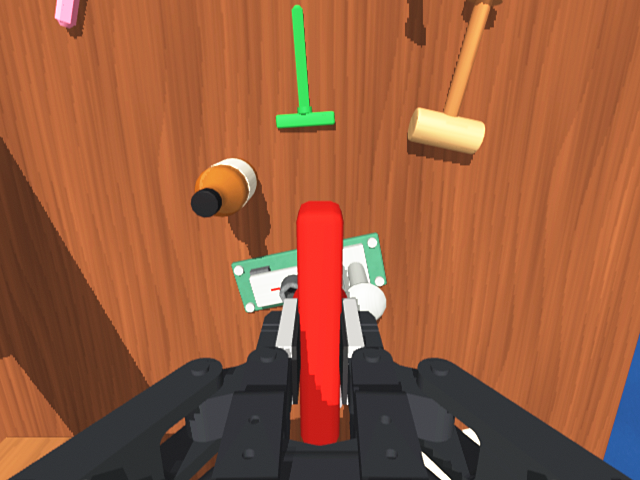

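send_rows:
  steps: [-0.4, -0.1, 0, 0, 0, 0, -0.8, -0.15, 0, 0, 0, 0, -1, -0.2, 0, 0, 0, 0]

```text
clock: 10.1
tcp_pos: [0.515, -0.1806, 0.3514]
tcp_rot: [179.9, 0.0, 90.0]
wrist_force: [0.7, -0.4, -4.3]
width: 0.0147
finger_force: 59.0
```

send_rows:
  steps: [-0.4, -0.1, 0, 0, 0, 0, -0.8, -0.15, 0, 0, 0, 0, -1, -0.2, 0, 0, 0, 0]

```text
clock: 10.48
tcp_pos: [0.4951, -0.281, 0.3514]
tcp_rot: [179.9, 0.0, 90.0]
wrist_force: [0.4, 0.5, -2.4]
width: 0.0147
finger_force: 59.0
```

send_rows:
  steps: [-0.2, 0, 0.3, 0, 0, 0, -0.2, 0, 0.6, 0, 0, 0, -0.2, 0, 0.9, 0, 0, 0, -0.2, 0, 1, 0, 0, 0]

```text
clock: 10.98
tcp_pos: [0.4944, -0.299, 0.2497]
tcp_rot: [-179.9, -0.1, 90.1]
wrist_force: [-0.3, 0.1, -3.0]
width: 0.0146
finger_force: 59.0
```

send_rows:
  steps: [0, 0, 0.2, 0, 0, 0, 0, 0, 0.2, 0, 0, 0, 0, 0, 0.2, 0, 0, 0]

```text
clock: 11.35
tcp_pos: [0.4954, -0.3006, 0.2329]
tcp_rot: [179.8, 0.1, 90.0]
wrist_force: [0.8, -0.3, -3.0]
width: 0.0149
finger_force: 59.0
```

Run:
```python
from h import *
o=robot.observe();print(o['tcp_pos'],o['tcp_rot'],o['wrist_force'],o['q'].round(1))
f=grab('wrist')
u,v=pix(f,np.array([.501,-.2085,.062]));print(u,v,f['frame'].shape)
u,v=int(u),int(v)
c=cv2.resize(f['frame'][max(v-35,0):v+35,u-35:u+35,::-1],None,fx=8,fy=8,interpolation=cv2.INTER_CUBIC)
cv2.imwrite('pics/crop3.png',c);print(max(v-35,0),u-35)
```

```text
[ 0.49537718 -0.30060191  0.23285904] [1.79835991e+02 7.40494763e-02 9.00441031e+01] [ 0.81516824 -0.31420481 -2.98652292] [-31.4  16.   99.3   0.   64.5 -31.5]
326.2034454664592 96.13340045616656 (480, 640, 3)
61 291
```

View pics/crop3.png

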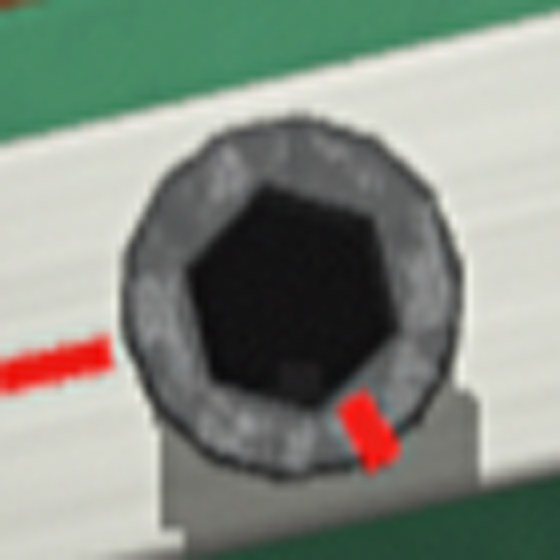

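The hex is clear: corners near (268,185), (372,218), (395,328), (320,405), (208,375), (190,275), with the head line at (369,432).

Run:
```python
from h import *
f=dict(np.load('/tmp/wrist.npz'))
g=lambda x,y:atz(f,291+(x+.5)/8-.5,61+(y+.5)/8-.5,.062)[:2]
C=np.array([g(*p) for p in[(268,185),(372,218),(395,328),(320,405),(208,375),(190,275)]])
rim=np.array([g(*p) for p in[(292,118),(292,480),(122,298),(462,298)]])
c=C.mean(0);print('centre',c,'rim c',(rim[0]+rim[1])/2,(rim[2]+rim[3])/2)
d=C-c;a=np.degrees(np.arctan2(d[:,1],d[:,0]));print('r',np.hypot(*d.T),a,a%60)
for n,p in dict(head=(369,432),strap=(60,365)).items():
  q=g(*p)-c;print(n,np.degrees(np.arctan2(q[1],q[0])),np.hypot(*q))
# key yaw & tip from scene/top
for n in('top','scene'):
  h=grab(n);print(n,pix(h,np.array([.4954,-.3006,.07])))
```

```text
centre [ 0.50167183 -0.20971154] rim c [ 0.50166057 -0.2100495 ] [ 0.50166089 -0.20968862]
r [0.0102055  0.01026701 0.01011682 0.00994073 0.01051116 0.00986131] [ 103.22301043   43.58334033  -15.05993202  -74.04497883 -139.20022696
  168.05199898] [43.22301043 43.58334033 44.94006798 45.95502117 40.79977304 48.05199898]
head -58.171598500137534 0.014123631291926701
strap -164.78094909094614 0.02282736468541221
top (np.float64(471.9837626724758), np.float64(246.3799977127922))
scene (np.float64(211.7475164798316), np.float64(205.1806973188648))
```

```bash
cat >> h.py <<'E'
def shank(names=('top','scene'),cxy=None,zlo=.08,zhi=.16):
    o=robot.observe();c=o['tcp_pos'] if cxy is None else cxy
    for n in names:
        f=grab(n);T=np.linalg.inv(f['world_to_cam']);d=f['depth']
        v,u=np.mgrid[:480,:640];P=np.stack([(u-f['cx'])/f['fx']*d,(v-f['cy'])/f['fy']*d,d],-1)@T[:3,:3].T+T[:3,3]
        m=(d>0)&(np.hypot(P[...,0]-c[0],P[...,1]-c[1])<.025)&(P[...,2]>zlo)&(P[...,2]<zhi)
        Q=P[m]
        if len(Q)<10: print(n,'few',len(Q));continue
        view=T[:3,3]-Q.mean(0);view[2]=0;view/=np.linalg.norm(view)
        print(n,len(Q),'x(z)',np.polyfit(Q[:,2]-.12,Q[:,0],1).round(4),'y(z)',np.polyfit(Q[:,2]-.12,Q[:,1],1).round(4),'z',Q[:,2].min().round(3),Q[:,2].max().round(3),'surf dir',view.round(2))
E
python3 - <<'E'
from h import *
shank()
f=dict(np.load('/tmp/scene.npz'));u,v=map(int,pix(f,np.array([.4954,-.3006,.13])))
cv2.imwrite('pics/crop4.png',cv2.resize(f['frame'][v-50:v+50,u-60:u+60,::-1],None,fx=5,fy=5,interpolation=cv2.INTER_CUBIC))
for z in(.066,.12,.18):print(np.array(pix(f,np.array([.4954,-.3006,z])))-[u-60,v-50])
E
```

```text
top 57 x(z) [-0.0739  0.4906] y(z) [-0.0706 -0.2925] z 0.081 0.159 surf dir [-0.15  0.99  0.  ]
scene 179 x(z) [-0.003   0.5005] y(z) [-0.0189 -0.2932] z 0.08 0.16 surf dir [0.71 0.7  0.  ]
[65.00797629 67.18965454]
[61.3713883  53.10240736]
[57.00181723 36.17576403]
```

View pics/crop4.png

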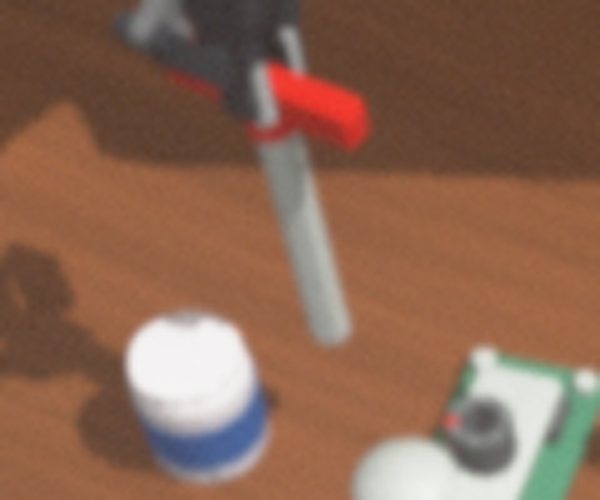

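The shank looks nearly upright, with the tip about 2 mm toward +y. Next I'll move over the socket and turn to the hex heading of −15.6°.

send_rows:
  steps: [0, 0, -0.3, 0, 0, 0.1, 0.3, 0.02, -0.3, 0, 0, 0.26, 0.7, 0.05, -0.3, 0, 0, 0.26, 0.886, 0.06, -0.3, 0, 0, 0.26, 0.886, 0.06, -0.3, 0, 0, 0.26]

```text
clock: 12.22
tcp_pos: [0.5006, -0.2113, 0.2619]
tcp_rot: [179.9, 0.0, 74.5]
wrist_force: [-0.1, -0.8, -4.2]
width: 0.0145
finger_force: 59.1
```

Run:
```python
from h import *
shank(zlo=.11,zhi=.18)
o=robot.observe();print(o['tcp_pos'],o['tcp_rot'],o['wrist_force'],o['q'].round(1))
print(rel([.5012,-.212,.232],[180,0,74.4]))
```

```text
top 71 x(z) [-0.0399  0.5016] y(z) [-0.0211 -0.2009] z 0.11 0.177 surf dir [-0.28  0.96  0.  ]
scene 152 x(z) [-0.0019  0.5073] y(z) [-0.0308 -0.2042] z 0.11 0.179 surf dir [0.76 0.65 0.  ]
[ 0.50067323 -0.21261395  0.26182574] [1.79870126e+02 5.57453493e-02 7.44522969e+01] [-0.83491776  0.71534435 -3.24703562] [-23.1  11.2 101.7  -0.   66.9  -7.6]
(array([0.008, 0.003, 0.298]), array([0.002, 0.001, 0.001]))
```

send_rows:
  steps: [0.005, 0.01, 0.1, 0, 0, 0, 0.005, 0.01, 0.2, 0, 0, 0, 0.005, 0.01, 0.3, 0, 0, 0, 0.005, 0.01, 0.35, 0, 0, 0]

```text
clock: 12.82
tcp_pos: [0.5012, -0.2118, 0.2254]
tcp_rot: [180.0, 0.0, 74.4]
wrist_force: [-0.7, 0.0, -2.5]
width: 0.0148
finger_force: 59.1
```

send_rows:
  steps: [0, 0, 0.04, 0, 0, 0, 0, 0, 0.08, 0, 0, 0, 0, 0, 0.1, 0, 0, 0, 0, 0, 0.1, 0, 0, 0]

```text
clock: 13.32
tcp_pos: [0.5013, -0.2118, 0.2164]
tcp_rot: [179.9, 0.0, 74.4]
wrist_force: [-1.1, -0.6, -3.6]
width: 0.0147
finger_force: 59.0
```

send_rows:
  steps: [0, 0, 0.03, 0, 0, 0, 0, 0, 0.06, 0, 0, 0, 0, 0, 0.09, 0, 0, 0, 0, 0, 0.11, 0, 0, 0, 0, 0, 0.11, 0, 0, 0]

```text
clock: 13.95
tcp_pos: [0.5015, -0.2118, 0.2053]
tcp_rot: [179.9, 0.0, 74.4]
wrist_force: [-2.4, -1.3, -2.3]
width: 0.0148
finger_force: 59.0
```

send_rows:
  steps: [0, 0, 0.02, 0, 0, 0, 0, 0, 0.04, 0, 0, 0, 0, 0, 0.05, 0, 0, 0, 0, 0, 0.05, 0, 0, 0]

```text
clock: 14.45
tcp_pos: [0.502, -0.212, 0.2012]
tcp_rot: [179.9, 0.0, 74.4]
wrist_force: [-3.0, -0.3, 4.5]
width: 0.0144
finger_force: 60.2
```

send_rows:
  steps: [0, 0, 0.01, 0, 0, 0, 0, 0, 0.02, 0, 0, 0, 0, 0, 0.02, 0, 0, 0]

```text
clock: 14.82
tcp_pos: [0.5028, -0.2124, 0.201]
tcp_rot: [179.7, 0.0, 74.4]
wrist_force: [-5.7, 1.1, 20.2]
width: 0.0147
finger_force: 62.4
```

Run:
```python
from h import *
a=grab('top');P=redpts(a,(380,190,470,290),.2,.24)
print(len(P),np.percentile(P,[2,50,98],axis=0).round(4))
o=robot.observe();print(o['tcp_pos'],o['wrist_force'],o['ft_torque'])
```

```text
159 [[ 0.5017 -0.1953  0.2137]
 [ 0.5101 -0.1805  0.2197]
 [ 0.5186 -0.1651  0.2225]]
[ 0.50285547 -0.21232753  0.20101259] [-4.94897054  1.69166934 19.36849668] [0.24611824 1.63494579 0.03729807]
```

send_rows:
  steps: [0, 0, -0.02, 0, 0, 0, 0, 0, -0.025, 0, 0, 0]

```text
clock: 15.12
tcp_pos: [0.5018, -0.2119, 0.2013]
tcp_rot: [179.9, 0.0, 74.4]
wrist_force: [-2.0, 0.1, 0.1]
width: 0.0148
finger_force: 59.6
```

send_rows:
  steps: [0, 0, 0, 0, 0, 0, 0, 0, 0, 0, 0, 0, 0, 0, 0, 0, 0, 0, 0, 0, 0, 0, 0, 0, 0, 0, 0, 0, 0, 0]
  grip: 0.4

```text
clock: 15.75
tcp_pos: [0.5017, -0.2119, 0.2011]
tcp_rot: [179.9, 0.0, 74.4]
wrist_force: [-0.3, 0.3, -0.7]
width: 0.0604
finger_force: 0.0
```

send_rows:
  steps: [0, 0, -0.3, 0, 0, 0, 0, 0, -0.6, 0, 0, 0, 0, 0, -0.6, 0, 0, 0, 0, 0, -0.6, 0, 0, 0]

```text
clock: 16.25
tcp_pos: [0.5012, -0.2117, 0.2605]
tcp_rot: [179.9, 0.0, 74.4]
wrist_force: [0.0, 0.5, 0.1]
width: 0.0598
finger_force: 0.0
```

Run:
```python
from h import *
o=robot.observe();print(o['tcp_pos'],o['tcp_rot'],o['width'])
f=grab('wrist','wrist5')
P=redpts(f,(0,0,640,480),.212,.235);P=P[np.hypot(P[:,0]-.502,P[:,1]+.21)<.08]
c=np.median(P,0);w=np.linalg.svd(P-P.mean(0))[2];print(len(P),c,w[0],np.degrees(np.arctan2(w[0][1],w[0][0]))%180)
t=(P-c)@w[0];n=(P-c)@w[1];print(np.percentile(t,[1,99]),np.percentile(n,[1,99]),w[1],'z',np.percentile(P[:,2],[2,50,98]))
shank(cxy=np.array([.502,-.21]),zlo=.08,zhi=.18)
```

```text
[ 0.50123906 -0.21166918  0.26053535] [1.79936026e+02 1.12449149e-02 7.44198330e+01] 0.05984271524241702
5511 [ 0.50224485 -0.20327914  0.21979743] [-0.26771854 -0.96349657  0.00106932] 74.47143913103712
[-0.04258363  0.05331509] [-0.00790094  0.00755602] [-0.96347574  0.26770503 -0.00696483] z [0.21642106 0.21979743 0.22125928]
top 55 x(z) [-0.0471  0.4981] y(z) [-0.0114 -0.2015] z 0.082 0.166 surf dir [-0.26  0.96  0.  ]
scene 206 x(z) [-0.0075  0.5068] y(z) [-0.0027 -0.204 ] z 0.08 0.179 surf dir [0.76 0.64 0.  ]
```

View pics/wrist5.png

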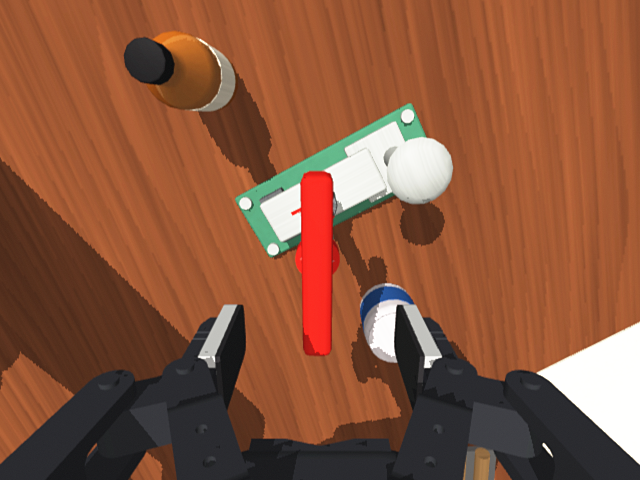

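The key stands upright and home, with its bar top at z = 0.220 and the bar spanning columns 302–333, centred between the open pads. I'll take it again by the bar.

send_rows:
  steps: [0.02, 0, 0.2, 0, 0, 0, 0.02, 0, 0.4, 0, 0, 0, 0.02, 0, 0.59, 0, 0, 0, 0.02, 0, 0.59, 0, 0, 0]

```text
clock: 16.9
tcp_pos: [0.5009, -0.2094, 0.2002]
tcp_rot: [-179.9, -0.0, 74.4]
wrist_force: [0.3, 0.6, 0.1]
width: 0.0599
finger_force: 0.0
```

send_rows:
  steps: [0, 0, 0, 0, 0, 0, 0, 0, 0, 0, 0, 0, 0, 0, 0, 0, 0, 0, 0, 0, 0, 0, 0, 0, 0, 0, 0, 0, 0, 0]
  grip: -1

```text
clock: 17.52
tcp_pos: [0.5026, -0.2101, 0.203]
tcp_rot: [179.8, 0.0, 74.4]
wrist_force: [-1.2, 0.5, 5.5]
width: 0.0145
finger_force: 59.1
```

send_rows:
  steps: [0, 0, 0, 0, 0, 0, 0, 0, 0, 0, 0, 0, 0, 0, 0, 0, 0, 0]

```text
clock: 17.9
tcp_pos: [0.5027, -0.2101, 0.203]
tcp_rot: [179.8, 0.0, 74.4]
wrist_force: [-0.7, 0.8, 5.9]
width: 0.0145
finger_force: 59.1
```

send_rows:
  steps: [0, 0, 0, 0, 0, 0.1, 0, 0, 0, 0, 0, 0.2, 0, 0, 0, 0, 0, 0.3, 0, 0, 0, 0, 0, 0.4, 0, 0, 0, 0, 0, 0.5]

```text
clock: 18.52
tcp_pos: [0.5022, -0.2101, 0.203]
tcp_rot: [179.9, -0.0, 44.2]
wrist_force: [-1.6, 0.5, 7.2]
width: 0.0145
finger_force: 59.4
```

Run:
```python
from h import *
o=robot.observe();print(o['tcp_pos'],o['tcp_rot'],o['wrist_force'],o['ft_torque'],o['q'].round(1))
```

```text
[ 0.50221786 -0.21005584  0.20298634] [ 1.79874099e+02 -2.86608571e-02  4.42483594e+01] [-1.56155257  0.52084038  7.22099964] [0.07805751 0.70163345 0.1996033 ] [-22.8  14.8 105.2  -0.   59.9  22.9]
```

send_rows:
  steps: [0, 0, 0, 0, 0, 0.1, 0, 0, 0, 0, 0, 0.2, 0, 0, 0, 0, 0, 0.3, 0, 0, 0, 0, 0, 0.4, 0, 0, 0, 0, 0, 0.5]

```text
clock: 19.15
tcp_pos: [0.5021, -0.21, 0.203]
tcp_rot: [179.9, -0.1, 14.2]
wrist_force: [-2.3, 0.6, 8.0]
width: 0.0148
finger_force: 59.4
```

send_rows:
  steps: [0, 0, 0, 0, 0, 0.1, 0, 0, 0, 0, 0, 0.2, 0, 0, 0, 0, 0, 0.3, 0, 0, 0, 0, 0, 0.4, 0, 0, 0, 0, 0, 0.5]

```text
clock: 19.77
tcp_pos: [0.502, -0.2099, 0.203]
tcp_rot: [180.0, -0.1, -15.8]
wrist_force: [-2.8, 1.0, 8.0]
width: 0.0149
finger_force: 59.4
```

send_rows:
  steps: [0, 0, 0, 0, 0, 0.07, 0, 0, 0, 0, 0, 0.13, 0, 0, 0, 0, 0, 0.2, 0, 0, 0, 0, 0, 0.2]

```text
clock: 20.27
tcp_pos: [0.502, -0.2098, 0.203]
tcp_rot: [180.0, -0.1, -27.6]
wrist_force: [-2.6, 1.0, 8.1]
width: 0.0142
finger_force: 59.5
```

Run:
```python
from h import *
o=robot.observe();print(o['tcp_pos'],o['tcp_rot'],o['wrist_force'],o['ft_torque'],o['q'].round(1))
f=grab('wrist')
hsv=cv2.cvtColor(f['frame'],cv2.COLOR_RGB2HSV)
m=((hsv[...,0]<8)|(hsv[...,0]>172))&(hsv[...,1]>120)
v,u=np.nonzero(m);c=np.array([.5017,-.2098])
for x,y in zip(u,v):
    p=world(f,x,y)
    if .02<p[2]<.075: print(x,y,p.round(3),np.degrees(np.arctan2(*(p[:2]-c)[::-1])).round(0),end=';')
```

```text
[ 0.50197572 -0.2098388   0.20297756] [ 1.79999227e+02 -8.60133519e-02 -2.76293729e+01] [-2.60091909  1.0490473   8.10562326] [0.37444484 0.90406065 0.04507446] [-22.8  14.8 105.2  -0.   59.9  94.8]
316 197 [ 0.518 -0.216  0.035] -21.0;317 197 [ 0.518 -0.217  0.034] -23.0;318 197 [ 0.517 -0.217  0.032] -26.0;319 197 [ 0.517 -0.218  0.034] -29.0;320 197 [ 0.517 -0.219  0.036] -31.0;321 197 [ 0.516 -0.22   0.034] -34.0;322 197 [ 0.516 -0.22   0.034] -37.0;323 197 [ 0.515 -0.221  0.034] -39.0;324 197 [ 0.515 -0.222  0.034] -42.0;325 197 [ 0.515 -0.222  0.033] -44.0;326 197 [ 0.514 -0.223  0.034] -47.0;327 197 [ 0.514 -0.224  0.035] -49.0;328 197 [ 0.514 -0.225  0.035] -51.0;329 197 [ 0.513 -0.225  0.034] -53.0;
```

send_rows:
  steps: [0, 0, 0, 0, 0, 0.04, 0, 0, 0, 0, 0, 0.08, 0, 0, 0, 0, 0, 0.1]

```text
clock: 20.7
tcp_pos: [0.502, -0.2098, 0.203]
tcp_rot: [-180.0, -0.1, -33.6]
wrist_force: [-3.0, 1.4, 9.6]
width: 0.0145
finger_force: 59.5
```

```bash
cat > t.py <<'E'
from h import *
o=robot.observe();print(o['tcp_rot'][2],o['wrist_force'],o['ft_torque'],o['width'])
E
python3 t.py
```

```text
-33.619547814111286 [-2.97578772  1.40067129  9.55277018] [0.39788145 0.93442809 0.14919554] 0.01450201803169056
```

send_rows:
  steps: [0, 0, 0, 0, 0, 0.02, 0, 0, 0, 0, 0, 0.04, 0, 0, 0, 0, 0, 0.06]

```text
clock: 21.08
tcp_pos: [0.502, -0.2098, 0.203]
tcp_rot: [-180.0, -0.1, -37.2]
wrist_force: [-3.5, 1.4, 9.5]
width: 0.0145
finger_force: 59.4
```

```bash
python3 t.py
```

```text
-37.20366778302937 [-3.53081975  1.4169287   9.51672069] [0.4431988  0.90000161 0.13595172] 0.014533845074022438
```

send_rows:
  steps: [0, 0, 0, 0, 0, 0.02, 0, 0, 0, 0, 0, 0.04, 0, 0, 0, 0, 0, 0.06]

```text
clock: 21.45
tcp_pos: [0.5019, -0.2098, 0.203]
tcp_rot: [-180.0, -0.1, -40.8]
wrist_force: [-2.8, 2.4, 8.5]
width: 0.0141
finger_force: 59.5
```

```bash
python3 t.py
```

```text
-40.80151878262356 [-2.77230546  2.35984588  8.54490867] [0.40039733 0.87016605 0.17026035] 0.014142364791255751
```

send_rows:
  steps: [0, 0, 0, 0, 0, 0.02, 0, 0, 0, 0, 0, 0.04, 0, 0, 0, 0, 0, 0.06]

```text
clock: 21.82
tcp_pos: [0.5019, -0.2098, 0.203]
tcp_rot: [-180.0, -0.1, -44.4]
wrist_force: [-3.2, 1.3, 8.1]
width: 0.0143
finger_force: 59.5
```

```bash
python3 t.py
```

```text
-44.40528769854005 [-3.22338102  1.30654403  8.11038867] [0.45783069 0.91357384 0.17125607] 0.014327834052685175
```

send_rows:
  steps: [0, 0, 0, 0, 0, 0.02, 0, 0, 0, 0, 0, 0.04, 0, 0, 0, 0, 0, 0.06]

```text
clock: 22.2
tcp_pos: [0.5019, -0.2097, 0.203]
tcp_rot: [-180.0, -0.1, -48.0]
wrist_force: [-3.1, 2.3, 8.4]
width: 0.0143
finger_force: 59.5
```

```bash
python3 t.py
```

```text
-48.004966889104885 [-3.10242048  2.29363     8.36482408] [0.49003737 0.89003131 0.09147612] 0.014301985432770342
```

send_rows:
  steps: [0, 0, 0, 0, 0, 0.02, 0, 0, 0, 0, 0, 0.04, 0, 0, 0, 0, 0, 0.06]

```text
clock: 22.58
tcp_pos: [0.502, -0.2097, 0.203]
tcp_rot: [-180.0, -0.1, -51.6]
wrist_force: [-2.3, 0.7, 9.3]
width: 0.0144
finger_force: 59.5
```

```bash
python3 t.py
python3 - <<'E'
from h import *
f=dict(np.load('/tmp/wrist.npz'))
f=grab('top');hsv=cv2.cvtColor(f['frame'],cv2.COLOR_RGB2HSV)
m=((hsv[...,0]<8)|(hsv[...,0]>172))&(hsv[...,1]>110)
v,u=np.nonzero(m[235:275,405:445]);print([(x+405,y+235,world(f,x+405,y+235).round(3).tolist()) for x,y in zip(u,v) if world(f,x+405,y+235)[2]<.1])
E
```

```text
-51.5950148535548 [-2.25901057  0.69483408  9.26413615] [0.53424009 0.87984273 0.27377587] 0.014414305011565843
[(np.int64(426), np.int64(257), [0.476, -0.217, 0.033]), (np.int64(425), np.int64(258), [0.474, -0.215, 0.035])]
```

send_rows:
  steps: [0, 0, 0, 0, 0, 0.02, 0, 0, 0, 0, 0, 0.04, 0, 0, 0, 0, 0, 0.04]

```text
clock: 23.0
tcp_pos: [0.502, -0.2097, 0.203]
tcp_rot: [-180.0, -0.1, -54.0]
wrist_force: [-3.3, 1.3, 8.7]
width: 0.0143
finger_force: 59.5
```

```bash
python3 t.py
```

```text
-53.95923933584698 [-3.29287901  1.26557874  8.67312398] [0.48842809 0.87276809 0.35252852] 0.014282711383491471
```

send_rows:
  steps: [0, 0, 0, 0, 0, 0.02, 0, 0, 0, 0, 0, 0.04, 0, 0, 0, 0, 0, 0.04]

```text
clock: 23.38
tcp_pos: [0.502, -0.2097, 0.203]
tcp_rot: [-180.0, -0.1, -56.4]
wrist_force: [-3.0, 2.1, 9.0]
width: 0.0145
finger_force: 59.6
```

```bash
python3 t.py
```

```text
-56.35475176172211 [-2.97942054  2.10650124  9.01157569] [0.53183496 0.82523861 0.47134962] 0.014457021051166424
```

send_rows:
  steps: [0, 0, 0, 0, 0, 0.02, 0, 0, 0, 0, 0, 0.04, 0, 0, 0, 0, 0, 0.05, 0, 0, 0, 0, 0, 0.05]

```text
clock: 23.88
tcp_pos: [0.502, -0.2097, 0.203]
tcp_rot: [-180.0, -0.1, -59.3]
wrist_force: [-1.1, 2.4, 8.0]
width: 0.0145
finger_force: 59.6
```

```bash
python3 t.py
python3 - <<'E'
from h import *
a=grab('top');P=redpts(a,(380,190,470,290),.19,.24)
c=P.mean(0);w=np.linalg.svd((P-c)[:,:2])[2][0];print('bar heading',np.degrees(np.arctan2(w[1],w[0]))%180,len(P))
E
```

```text
-59.33724578895638 [-1.09109428  2.43676427  7.95887055] [0.51736829 0.86359231 0.5082907 ] 0.014524979014767653
bar heading 129.14626469401458 126
```

The torque has climbed to 0.5 N m and the bar has stopped following the tool, so the screw is at its stop. I'll unload, release and retreat.

send_rows:
  steps: [0, 0, 0, 0, 0, -0.06, 0, 0, 0, 0, 0, -0.1, 0, 0, 0, 0, 0, -0.1]

```text
clock: 24.3
tcp_pos: [0.502, -0.2097, 0.203]
tcp_rot: [-179.9, -0.1, -53.4]
wrist_force: [-3.0, 1.4, 8.7]
width: 0.0146
finger_force: 59.5
```

send_rows:
  steps: [0, 0, 0, 0, 0, 0, 0, 0, 0, 0, 0, 0, 0, 0, 0, 0, 0, 0, 0, 0, 0, 0, 0, 0, 0, 0, 0, 0, 0, 0]
  grip: 0.4

```text
clock: 24.92
tcp_pos: [0.5022, -0.2099, 0.202]
tcp_rot: [-180.0, -0.1, -53.4]
wrist_force: [-0.4, -0.2, -0.6]
width: 0.0597
finger_force: 0.0
```

send_rows:
  steps: [0, 0, -0.2, 0, 0, 0, 0, 0, -0.5, 0, 0, 0, 0, 0, -0.8, 0, 0, 0, 0, 0, -1, 0, 0, 0, 0, 0, -1, 0, 0, 0]

```text
clock: 25.55
tcp_pos: [0.5028, -0.2102, 0.3035]
tcp_rot: [-179.9, -0.2, -53.4]
wrist_force: [-1.0, 0.1, -0.6]
width: 0.0598
finger_force: 0.0
```

```bash
python3 t.py
python3 - <<'E'
from h import *
f=grab('wrist','wrist6')
P=redpts(f,(0,0,640,480),.205,.24);P=P[np.hypot(P[:,0]-.502,P[:,1]+.21)<.08]
c=P.mean(0);w=np.linalg.svd(P-c)[2][0];t=(P-c)@w
print(len(P),c+w*(t.min()+t.max())/2,np.degrees(np.arctan2(w[1],w[0]))%180,'tilt',np.degrees(np.arcsin(w[2])),'z',np.percentile(P[:,2],[2,50,98]))
Q=redpts(f,(0,0,640,480),.02,.075);Q=Q[np.hypot(Q[:,0]-.502,Q[:,1]+.21)<.05];k=np.array([.5017,-.2098])
for lo,hi in((.02,.045),(.05,.075)):
  q=Q[(Q[:,2]>lo)&(Q[:,2]<hi)]
  if len(q): d=np.median(q[:,:2],0)-k;print(lo,len(q),d,np.degrees(np.arctan2(d[1],d[0])))
# other things
a=grab('top')
for n,(x,y) in dict(tower=(200,138),bottle=(360,282),tin=(497,225),mallet=(328,160)).items(): print(n,world(a,x,y).round(4))
a0=f
E
```

```text
-53.38076040027814 [-1.01484066  0.06046733 -0.55519528] [-0.03375721 -0.00296777 -0.01048357] 0.05984242385324268
3858 [ 0.50237611 -0.2111833   0.2194576 ] 126.5086574588668 tilt 0.7284205822215687 z [0.21591588 0.21970102 0.22131247]
0.02 22 [-0.0230211  -0.00534466] -166.92956124590273
0.05 10 [-0.01453134 -0.00530563] -159.9420465718411
tower [0.7053 0.2253 0.1208]
bottle [ 0.4289 -0.0758  0.1474]
tin [ 0.4818 -0.1443  0.7082]
mallet [ 0.6783 -0.0191  0.0354]
```

The key stands home, but the head line reads −160° against the strap's −167°, from only about 10 pixels. I'll check it from closer before handing in.

send_rows:
  steps: [-0.4, 0.14, 0, 0, 0, 0, -0.84, 0.29, 0, 0, 0, 0, -0.84, 0.29, 0.4, 0, 0, 0, -0.84, 0.29, 0.58, 0, 0, 0, -0.84, 0.29, 0.58, 0, 0, 0]

```text
clock: 26.28
tcp_pos: [0.4272, -0.1592, 0.2419]
tcp_rot: [179.9, 0.1, -53.4]
wrist_force: [0.4, -0.4, 0.3]
width: 0.0599
finger_force: 0.0
```

```bash
cat > lines.py <<'E'
from h import *
f=grab('wrist');o=robot.observe();print(o['tcp_pos'],o['tcp_rot'])
hsv=cv2.cvtColor(f['frame'],cv2.COLOR_RGB2HSV)
m=(((hsv[...,0]<8)|(hsv[...,0]>172))&(hsv[...,1]>130)).astype(np.uint8)
k=np.array([.5017,-.2098])
n,L,S,C=cv2.connectedComponentsWithStats(m)
for i in range(1,n):
    u,v=C[i]
    if S[i][4]<8:continue
    d=np.median(f['depth'][L==i]);z=world(f,u,v,d)[2]
    print(S[i],C[i].round(1),'z',z.round(3),end=' ')
    for zz in(.062,.034):
        q=atz(f,u,v,zz)[:2]-k;print(zz,(q*1000).round(1),np.degrees(np.arctan2(q[1],q[0])).round(1),end=' ')
    print()
print('screw px',pix(f,np.array([.5017,-.2098,.062])))
E
python3 lines.py
```

```text
[ 0.4280892  -0.15950903  0.24303251] [ 1.79971120e+02  3.37693535e-02 -5.33806161e+01]
[ 219    0   64  220 9827] [249.  105.2] z 0.218 0.062 [21.2 13.1] 31.7 0.034 [25.3 15.4] 31.4 
[293 111  10   8  47] [297.8 114.4] z 0.063 0.062 [-13.4  -4.2] -162.8 0.034 [-12.2  -3.3] -164.9 
[304 117  13   8  40] [310.1 120.8] z 0.036 0.062 [-24.   -6.1] -165.8 0.034 [-23.7  -5.4] -167.2 
screw px (np.float64(280.80204055571255), np.float64(108.12245901485011))
```

Run:
```python
from h import *
f=dict(np.load('/tmp/wrist.npz'));o=robot.observe()
def M(p,r):
    T=np.eye(4);T[:3,:3]=R.from_euler('xyz',r,degrees=True).as_matrix();T[:3,3]=p;return T
Ti=M([.49537718,-.30060191,.23285904],[179.836,.074,90.044])
g=dict(f);g['world_to_cam']=np.linalg.inv(Ti@np.linalg.inv(M(o['tcp_pos'],o['tcp_rot']))@np.linalg.inv(f['world_to_cam']))
def red(im):
    h=cv2.cvtColor(im,cv2.COLOR_RGB2HSV);return ((h[...,0]<8)|(h[...,0]>172))&(h[...,1]>130)
k=np.array([.5017,-.2098])
def line(f,m,z,s=1,off=(0,0)):
    v,u=np.nonzero(m);P=np.array([atz(f,off[0]+(x+.5)/s-.5,off[1]+(y+.5)/s-.5,z)[:2] for x,y in zip(u,v)])-k
    c=P.mean(0);w=np.linalg.svd(P-c)[2][0];w*=np.sign(c@w);t=(P-c)@w
    print(len(P),'c',(c*1e3).round(1),'inner end',((c+w*t.min())*1e3).round(1),'outer',((c+w*t.max())*1e3).round(1),'dir',np.degrees(np.arctan2(w[1],w[0])).round(1))
c3=cv2.imread('pics/crop3.png')[:,:,::-1].copy();m=red(c3);a=m.copy();a[:,200:]=0;b=m.copy();b[:,:200]=0
print('init strap/head');line(g,a,.034,8,(291,61));line(g,b,.062,8,(291,61))
m=red(f['frame']);n,L=cv2.connectedComponents(m.astype(np.uint8))
print('now strap/head');line(f,L==L[120,310],.034);line(f,L==L[114,298],.062)
# rim: warp current view to metric plane z=.062, 10px/mm
S=10;src=[];
w=np.array([[-.03,-.03],[.03,-.03],[.03,.03],[-.03,.03]])
src=np.float32([pix(f,np.append(k+q,.062)) for q in w]);dst=np.float32((w+.03)*1000*S)
W=cv2.warpPerspective(f['frame'],cv2.getPerspectiveTransform(src,dst),(600,600),flags=cv2.INTER_CUBIC)
G=cv2.GaussianBlur(W.max(2),(0,0),6)
h=cv2.HoughCircles(G,cv2.HOUGH_GRADIENT,1,20,param1=60,param2=12,minRadius=155,maxRadius=178)
print(None if h is None else [((x/S-30).round(2),(y/S-30).round(2),r/S) for x,y,r in h[0][:5]])
```

```text
init strap/head
3616 c [-22.9  -4.9] inner end [-17.2  -3.5] outer [-28.9  -6.2] dir -167.1
3048 c [  8.3 -11.3] inner end [ 6.4 -8.1] outer [ 10.  -14.4] dir -60.4
now strap/head
40 c [-23.7  -5.4] inner end [-18.5  -4.1] outer [-29.   -6.7] dir -165.7
47 c [-13.4  -4.2] inner end [-9.9 -3. ] outer [-16.7  -5.2] dir -162.4
[(np.float32(-0.55), np.float32(-0.75), np.float32(15.95)), (np.float32(1.85), np.float32(0.75), np.float32(17.07))]
```

By position the head line is 2–4° short of the strap line, so I'll take the bar again and press it firmly against the stop.

send_rows:
  steps: [0, 0, -0.4, 0, 0, 0, 0.3, -0.1, -0.58, 0, 0, 0, 0.84, -0.29, -0.58, 0, 0, 0, 0.84, -0.29, -0.58, 0, 0, 0, 0.84, -0.29, -0.58, 0, 0, 0]

```text
clock: 26.95
tcp_pos: [0.5018, -0.2098, 0.302]
tcp_rot: [-180.0, -0.0, -53.4]
wrist_force: [0.4, -0.2, -0.2]
width: 0.0595
finger_force: 0.0
```

send_rows:
  steps: [0, 0, 0.3, 0, 0, 0, 0, 0, 0.6, 0, 0, 0, 0, 0, 0.8, 0, 0, 0, 0, 0, 0.99, 0, 0, 0, 0, 0, 0.99, 0, 0, 0]

```text
clock: 27.58
tcp_pos: [0.5007, -0.2091, 0.2024]
tcp_rot: [180.0, 0.0, -53.4]
wrist_force: [0.4, 0.1, 0.7]
width: 0.0596
finger_force: 0.0
```

send_rows:
  steps: [0, 0, 0, 0, 0, 0, 0, 0, 0, 0, 0, 0, 0, 0, 0, 0, 0, 0, 0, 0, 0, 0, 0, 0, 0, 0, 0, 0, 0, 0]
  grip: -1

```text
clock: 28.2
tcp_pos: [0.5028, -0.2102, 0.2042]
tcp_rot: [-179.9, -0.2, -53.4]
wrist_force: [-0.3, -0.6, 6.7]
width: 0.0143
finger_force: 59.1
```

```bash
python3 t.py
```

```text
-53.383900448182494 [-0.33994495 -0.55991313  6.72523659] [-0.00766723  0.20966221 -0.05820219] 0.014274717577342302
```

send_rows:
  steps: [0, 0, 0, 0, 0, 0.03, 0, 0, 0, 0, 0, 0.06, 0, 0, 0, 0, 0, 0.09, 0, 0, 0, 0, 0, 0.1, 0, 0, 0, 0, 0, 0.1]

```text
clock: 28.82
tcp_pos: [0.5027, -0.2103, 0.2043]
tcp_rot: [-179.9, -0.2, -59.3]
wrist_force: [-1.0, -0.3, 6.7]
width: 0.0143
finger_force: 59.3
```

```bash
python3 t.py
```

```text
-59.33521559746207 [-0.96256929 -0.27037713  6.69824819] [0.02278168 0.27521482 0.50151379] 0.01430084983632314
```

send_rows:
  steps: [0, 0, 0, 0, 0, 0.03, 0, 0, 0, 0, 0, 0.06, 0, 0, 0, 0, 0, 0.09, 0, 0, 0, 0, 0, 0.1, 0, 0, 0, 0, 0, 0.1]

```text
clock: 29.45
tcp_pos: [0.5027, -0.2103, 0.2043]
tcp_rot: [-179.9, -0.2, -65.3]
wrist_force: [-1.1, -0.2, 6.7]
width: 0.0144
finger_force: 59.3
```

```bash
python3 t.py
```

```text
-65.33216384649798 [-1.11320145 -0.16497316  6.65296393] [-0.02041862  0.33693213  0.47034254] 0.014433378598766826
```

It resists at once up to 0.5 N m and then the pads slip on the bar, so the screw is at a firm stop. Releasing.

send_rows:
  steps: [0, 0, 0, 0, 0, 0, 0, 0, 0, 0, 0, 0, 0, 0, 0, 0, 0, 0, 0, 0, 0, 0, 0, 0, 0, 0, 0, 0, 0, 0]
  grip: 0.4

```text
clock: 30.08
tcp_pos: [0.5022, -0.2099, 0.2031]
tcp_rot: [-179.9, -0.1, -65.4]
wrist_force: [0.2, 0.5, 0.1]
width: 0.0598
finger_force: 0.0
```

send_rows:
  steps: [0, 0, -0.2, 0, 0, 0, 0, 0, -0.5, 0, 0, 0, 0, 0, -0.8, 0, 0, 0, 0, 0, -1, 0, 0, 0, 0, 0, -1, 0, 0, 0]

```text
clock: 30.7
tcp_pos: [0.5028, -0.2102, 0.3045]
tcp_rot: [-179.8, -0.2, -65.4]
wrist_force: [0.1, 0.5, -0.2]
width: 0.0599
finger_force: 0.0
```

send_rows:
  steps: [-0.4, 0.14, 0, 0, 0, 0, -0.84, 0.29, 0, 0, 0, 0, -0.84, 0.29, 0.4, 0, 0, 0, -0.84, 0.29, 0.58, 0, 0, 0, -0.84, 0.29, 0.58, 0, 0, 0]

```text
clock: 31.32
tcp_pos: [0.4393, -0.145, 0.2429]
tcp_rot: [179.9, 0.1, -65.4]
wrist_force: [0.2, -0.4, 0.7]
width: 0.0599
finger_force: 0.0
```

```bash
python3 lines.py
python3 - <<'E'
from h import *
f=dict(np.load('/tmp/wrist.npz'))
P=redpts(f,(0,0,640,480),.205,.24);P=P[np.hypot(P[:,0]-.502,P[:,1]+.21)<.08]
c=P.mean(0);w=np.linalg.svd(P-c)[2][0]
print(len(P),c,np.degrees(np.arctan2(w[1],w[0]))%180,'z',np.percentile(P[:,2],[2,50,98]))
h=cv2.cvtColor(f['frame'],cv2.COLOR_RGB2HSV)
u,v=np.mgrid[285:330,100:135]
shank(cxy=np.array([.502,-.21]),zlo=.08,zhi=.18)
E
```

```text
[ 0.44014666 -0.14536863  0.24407422] [ 1.79970924e+02  1.33983827e-02 -6.53805988e+01]
[ 216    0   66  220 9740] [248.4 105.1] z 0.218 0.062 [24.2  8.2] 18.7 0.034 [28.8  9.6] 18.4 
[294 110  10   6  44] [298.2 112.3] z 0.063 0.062 [-13.5  -3.2] -166.6 0.034 [-12.2  -2.8] -167.2 
[306 113  13   6  41] [311.9 115.3] z 0.035 0.062 [-24.2  -5.7] -166.8 0.034 [-23.8  -5.5] -167.1 
screw px (np.float64(280.8634323912397), np.float64(108.69452313972246))
9106 [ 0.49983864 -0.20843714  0.21898094] 116.13497050007405 z [0.20843068 0.21972478 0.22139702]
top few 0
scene 225 x(z) [0.0045 0.507 ] y(z) [-0.0053 -0.2045] z 0.081 0.179 surf dir [0.76 0.64 0.  ]
```

The head line reads −166.6° against the strap's −167.1°, so the lines meet. The key is upright and its bar top is still at 0.220. One last check that the other objects haven't moved, then I'll hand in.

```bash
python3 - <<'E'
from h import *
s=grab('scene');t=grab('top')
for f,n,B in((s,'scene',dict(tin=(170,198,204,238),tower=(355,350,395,400),mallet=(255,305,335,370),bottle=(290,195,320,245))),(t,'top',dict(tin=(474,205,520,245),tower=(185,124,225,162),mallet=(255,135,345,182)))):
    o=cv2.cvtColor(cv2.imread(f'pics/{n}.png'),cv2.COLOR_BGR2GRAY);g=cv2.cvtColor(f['frame'],cv2.COLOR_RGB2GRAY)
    for k,(a,b,c,d) in B.items():
        r=cv2.matchTemplate(g[b-8:d+8,a-8:c+8],o[b:d,a:c],cv2.TM_CCOEFF_NORMED);_,m,_,l=cv2.minMaxLoc(r);print(n,k,round(m,2),(l[0]-8,l[1]-8))
E
python3 lines.py | tail -4
```

```text
scene tin 0.93 (-1, 1)
scene tower 1.0 (0, 0)
scene mallet 0.99 (0, 0)
scene bottle 1.0 (0, 0)
top tin 0.89 (0, -1)
top tower 1.0 (0, 0)
top mallet 1.0 (0, 0)
[ 222    0   65  222 9604] [253.6 106.2] z 0.218 0.062 [23.5  6.3] 15.0 0.034 [27.9  7.6] 15.2 
[297 113  10   7  41] [301.5 115.6] z 0.063 0.062 [-13.8  -3.1] -167.5 0.034 [-12.6  -2.6] -168.5 
[309 116  13   6  41] [314.9 118.3] z 0.036 0.062 [-24.4  -5.7] -166.9 0.034 [-24.1  -5.4] -167.3 
screw px (np.float64(284.02010214082463), np.float64(111.68918497121169))
```

```bash
python3 -c "
from cell import robot
print(robot.job_done())"
```

```text
the job is handed in; nothing more can be done
None
```

I seated the key, let go, took it again by its red crossbar and turned the screw clockwise to its stop, then handed the job in (about 32 s). The red lines meet within about 1°, the key is left upright and fully home, and the bottle, tower and mallet did not move. The tin matched its starting image to within a pixel, less sharply than the others, probably from changed shadows.

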